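# Line up a regulator yoke in its service stand with a tapered drift

### The job

The steel yoke in the service stand has slipped along its slot, so its hole no longer lines up with the hole in the stand's top plate. Take the tapered drift out of the wooden block, feel its tip gently down through both holes and push it fully home, collar flat on the plate, so that the taper pulls the yoke into line; then let go and leave it standing there. Let the drift do the aligning (do not push the yoke by hand), never bear down on it harder than about 30 N, and leave the other things on the table alone.

Things in the scene. Friction and masses are not known exactly. Their poses are not given: they have to be found in the camera images.
- drift_grip (a point): Tapered drift: loose steel pin with black round handle, upright in the wooden block's middle hole, tip down. Point: middle of the handle, on the axis (z up). Handle 17 mm in diameter, 27 mm below to 28 mm above the point; under it a steel collar 30 mm wide, 5 mm thick, its underside 32 mm below the point. About 180 g (varies).
- drift_collar (a point): Centre of the underside of the drift's collar; it rests on the block at the start and must rest on the stand's top plate at the end. Below it: shank 15 mm in diameter, 18 mm long, then a straight taper 40 mm long to a blunt tip.
- drift_tip (a point): The drift's tip, 4 mm in diameter, on the axis 58 mm below the collar's underside. It hangs in a 18.5 mm wide hole of the block: lift the drift straight up by 65 mm to clear it.
- hole (a point): Centre of the mouth of the hole in the stand's top plate, at the plate's upper face, 76 mm above the table. z up; x is the direction in which the yoke slides. Plate 70 (x) by 76 mm, 8 mm thick; hole 16.4 mm wide, straight through. The drift's tip in the middle of the hole stops on the yoke's tongue, 9 mm below this face; 5 mm from the middle towards the tongue's hole it drops through both.
- yoke (a joint): Steel yoke's slide along the stand's x, m: 0 where it was at the start, grows to +x, range -0.013 to 0.013; stays where left, resists with about 6 N. Its flat tongue (8 mm thick, 34 wide) lies 1 mm under the plate, with an equal 16.4 mm hole that starts 9 to 10 mm off the plate's hole, to +x or -x: not in the readings, but seen from above as a crescent in the hole, or found by feel.
- stand: Service stand, aluminium, fixed to the table: foot 110 by 90 mm, two side walls, top plate. Origin on the table under the hole. Under the tongue it is open: nothing for 62 mm below the plate's upper face. The yoke's stirrup lies outside on the +x side.
- blocktop (a point): Top centre of the fixed wooden tool block, 60 by 100 mm and 70 mm high; its middle hole holds the drift, the two smaller ones are empty.
- mug: Bystander: blue mug 82 mm wide, 95 mm high.
- screwdriver: Bystander: screwdriver 200 mm long, lying.
- spanner: Bystander: spanner 170 mm long, lying.
- collar: Bystander: steel ring 38 mm wide, 22 mm high.
- washer: Bystander: brass washer 32 mm wide, 6 mm thick.
- plainpin: Bystander: plain untapered steel pin 15 mm thick and 56 mm tall, standing on its 30 mm head.
- jar: Bystander: small white jar 52 mm wide, 55 mm high.
There are look-alikes about, which are no part of the job. Leave any orange or turquoise look-alike of the part that bears drift_grip alone. There is more than one size of the stand; the one meant has the size given above.

How it is judged (in metres and radians):
On the way, in this order (a step that is already met when the one before it is completed fails the run):
1. the drift is lifted out of the block (height (world z) of drift_tip above 0.075 m), for 0.1 s.
2. the drift's tip is down through both holes (z of drift_tip in the frame of hole between -0.062 and -0.02 m and horizontal distance between drift_tip and hole below 0.007 m), for 0.1 s.
At the end, for the whole second after the job is handed in: The drift stands released and at rest in the stand's hole, its collar within 2 mm of the plate and 3 mm of the hole's centre, upright within 4 degrees, and the yoke has been drawn at least 6 mm along its slot, which with the drift home means in line (z of drift_collar in the frame of hole between -0.002 and 0.002 m and horizontal distance between drift_collar and hole below 0.003 m and angle between drift_grip's own z axis and vertical below 0.07 rad and (value of joint yoke above 0.006 m or value of joint yoke below -0.006 m) and linear speed of drift below 0.02 m/s and contact force between the fingers and drift below 0.1 N); the robot touches nothing.
It fails at once if the drift is pressed on the stand with more than 60 N (contact force between drift and stand above 60 N).
It fails at once if the drift is pressed on the yoke with more than 40 N (contact force between drift and yoke above 40 N).
It fails at once if a bystander is moved by more than 30 mm (distance of any of mug, screwdriver, spanner, collar, washer, plainpin, jar from where it was at the start of the episode above 0.03 m).
It fails at once if the yoke is pushed by the hand or arm (contact force between any of the fingers, the arm and yoke above 1 N).
It also fails if it takes over 54 s, if anything falls off the work surface, if the arm or the gripper's body presses on something with over 40 N, if the wrist force passes 120 N, or if a joint passes its speed limit or range.

### The arm

A 7-joint arm with a two-finger parallel gripper is mounted at the origin on the work surface. World frame = base frame: x ahead of the robot, y to its left, z up, the work surface at z = 0. Lengths are in m, angles in degrees, forces in N, time in s.
With the tool pointing down it reaches from about 0.375 to 0.925 m from the base axis. Payload 3.1 kg.
Tool frame: the origin (TCP) lies at the very end of the fingers, on their centre line; the grasp point (between the pads) lies 19 mm behind it; z points along the fingers, x is the direction in which the jaws open and shut, and the axes are right-handed (so a half turn about z gives the same grasp; the last joint's range is limited). The gripper opens to 85 mm and grips with 20 to 120 N. Pads are 22 mm wide; open, the fingers measure 114 mm over their backs; the gripper's body (76 mm by 85 mm) begins 54 mm behind the grasp point. The pads swing forward as they close: fully open they stand 13 mm farther back than shut.
Start: joints at [-5.604, 21.939, 2.515, 91.553, -1.026, 66.532, -2.859], TCP at [0.65, 0, 0.231] pointing down, gripper open.
Joint ranges: [-149.38, 149.38], [-23.57, 123.04], [-84.95, 90], [0, 143.3], [-89.99, 269.99], [3.08, 112.72], [-163.45, 163.45]. Speed limits (degrees/s): [159.86, 159.86, 180, 180, 180, 180, 180].

### API

Orientations are given as [roll, pitch, yaw] about the fixed x, y, z axes, in that order (R = Rz(yaw) Ry(pitch) Rx(roll)).
In Python, from cell import ctrl, move_gripper, imaging, telemetry gives the robot as it stands. Calls block until the motion is done:
- ctrl.reach(position, orientation): joint-space move of the TCP to a pose.
- ctrl.line_to(position, orientation=None, vel=0.15, force_limit=None): straight line of the TCP; orientation=None keeps the orientation; vel is the mean speed in m/s. With force_limit (N) it stops when the force on the tool has changed by that much, and returns True; else False.
- ctrl.move_j(angles): joint-space move.
- move_gripper(opening, effort=None): opening from 0.0 (shut) to 1.0 (fully open); effort is the grip in N (None keeps the last); returns when the fingers have stopped.
- ctrl.sleep(seconds).
- ctrl.inverse_kinematics(position, orientation): joint angles nearest the present ones, or None.
- imaging.snapshot(name): name is "scene" or "side" or "wrist"; returns a dict with "image" (420x560x3 uint8, red, green, blue), "fx", "fy", "cx", "cy" (pixels), "dist_coeffs" ([k1, k2, p1, p2, k3] as OpenCV has them; the pictures are not rectified), "R" (3x3) and "t" (3): a world point X has camera coordinates R X + t; the wrist camera has in their place "T_tool_cam" (4x4, takes a point from camera to tool coordinates, whose origin is the TCP and whose axes are the tool frame's). Camera axes: x right, y down, z forward; pixel columns grow to the right and rows downward; lengths in m; the calibration is good to about 2 mm. A picture is of the moment at which its call begins: read the wrist's pose just before it. There is no depth.
A pose or a line that the arm cannot do raises ctrl.MotionError and nothing moves.
- ctrl.sign_off(): hands the job in, once; it reports no verdict.
Readings, each from a call of its own:
- telemetry.get_t(): time.
- telemetry.get_joint_pos(): joint angles.
- telemetry.get_joint_vel(): joint speeds.
- telemetry.get_tau(): joint torques, N m.
- telemetry.get_tool_pos(): TCP position.
- telemetry.get_tool_rot(): TCP orientation.
- telemetry.get_ft_force(): force on the tool from outside, world axes, zero at the start.
- telemetry.get_torque(): the same for the moment, N m.
- telemetry.get_grip_width(): opening from 0.0 (shut) to 1.0 (fully open).
Only numpy, scipy, OpenCV 4.12 (cv2) and the standard library are available. Lean on these libraries where they do the work, as an engineer would, in place of code of your own. Each camera call takes 0.05 s, during which the arm holds its last target.

## Working session

There is one attempt and no reset: what is moved stays moved. The work goes in short steps, each a Python script; the robot and the scene stay as the last script left them, time stands still between calls to the robot, and variables do not carry over. Pictures are saved under pics/ and viewed, and the job is handed in when it is done.

```bash
ls; mkdir -p pics; python3 - <<'E'
from cell import ctrl, move_gripper, imaging, telemetry
import cv2,pickle
for n in ["scene","side","wrist"]:
    p=telemetry.get_tool_pos(),telemetry.get_tool_rot()
    s=imaging.snapshot(n); s['tool']=p
    pickle.dump(s,open(f'pics/{n}0.pkl','wb'))
    cv2.imwrite(f'pics/{n}0.png',s['image'][:,:,::-1])
    print(n,{k:v for k,v in s.items() if k!='image'})
print(telemetry.get_t(),telemetry.get_ft_force())
E
```

```text
pics
scene {'fx': 390.6722576641579, 'fy': 390.6722576641579, 'cx': 286.95745599541226, 'cy': 205.91337604162626, 'dist_coeffs': array([-0.11206491,  0.        ,  0.        ,  0.        ,  0.        ]), 'R': array([[-0.57802199,  0.81593235,  0.01204098],
       [ 0.67097624,  0.48362663, -0.5620464 ],
       [-0.46441518, -0.31679597, -0.82701805]]), 't': array([ 0.30398104, -0.31728411,  1.50652898]), 'tool': (array([ 6.49048876e-01, -1.13366808e-05,  2.29854657e-01]), array([1.79992437e+02, 1.51175186e-01, 5.71263173e-03]))}
side {'fx': 423.4500009320049, 'fy': 423.4500009320049, 'cx': 273.1657223199939, 'cy': 214.07607784315584, 'dist_coeffs': array([-0.02498377,  0.        ,  0.        ,  0.        ,  0.        ]), 'R': array([[ 0.9652764 , -0.26059756, -0.01817673],
       [-0.1742879 , -0.59062149, -0.78790227],
       [ 0.19458984,  0.76371144, -0.61553199]]), 't': array([-0.51324961,  0.17476534,  0.96520214]), 'tool': (array([6.49059331e-01, 1.51559945e-05, 2.29901290e-01]), array([1.79991723e+02, 1.50121184e-01, 6.51158114e-03]))}
wrist {'fx': 338.7501647704823, 'fy': 338.7501647704823, 'cx': 283.16829646089093, 'cy': 210.22814573483998, 'dist_coeffs': array([-0.07473404,  0.        ,  0.        ,  0.        ,  0.        ]), 'T_tool_cam': array([[ 9.99999729e-01, -6.88236644e-04,  2.60002279e-04,
        -1.94694728e-04],
       [ 5.85548721e-04,  9.58498906e-01,  2.85095607e-01,
        -7.17294045e-02],
       [-4.45425144e-04, -2.85095377e-01,  9.58499049e-01,
        -1.42245066e-01],
       [ 0.00000000e+00,  0.00000000e+00,  0.00000000e+00,
         1.00000000e+00]]), 'tool': (array([6.49106484e-01, 2.38812047e-05, 2.29961971e-01]), array([1.79995379e+02, 1.43063680e-01, 4.99727833e-03]))}
0.15 [-0.58462599  0.31481885  0.50001186]
```

View pics/scene0.png

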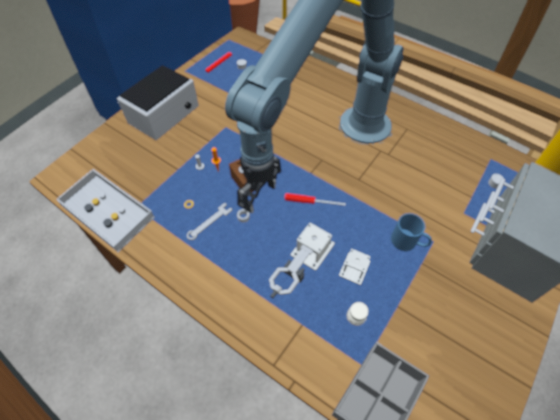

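View pics/side0.png

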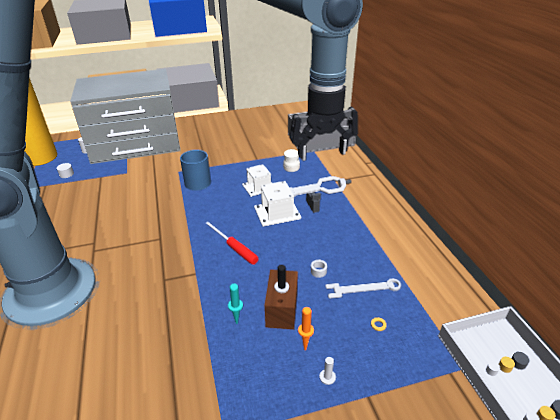

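View pics/wrist0.png

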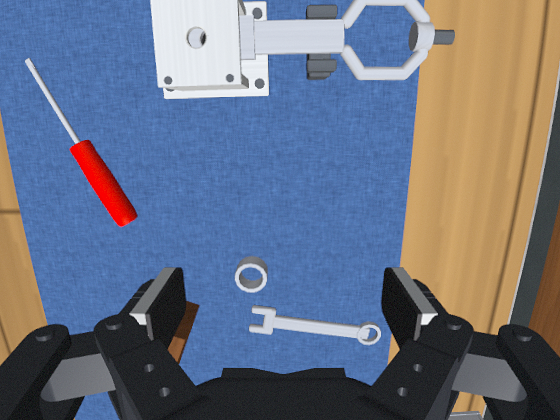

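Side view: the possible drifts are the black-handled one in the block (282,275), a turquoise one (236,300), an orange one (306,325) and the plain pin (328,370). The first fits. There are two stands: the larger one with the yoke (278,203) and a smaller one (259,180). In the wrist view the large stand's hole is at (197,38), with a crescent in it.

```bash
cat > h.py <<'E'
import numpy as np,cv2,pickle
from scipy.spatial.transform import Rotation as Ro
def cam(s):
    if 'R' in s: R=np.array(s['R']);t=np.array(s['t']); return R.T,-R.T@t
    p,r=s['tool']; T=np.eye(4); T[:3,:3]=Ro.from_euler('xyz',r,degrees=True).as_matrix(); T[:3,3]=p
    T=T@np.array(s['T_tool_cam']); return T[:3,:3],T[:3,3]
def K(s): return np.array([[s['fx'],0,s['cx']],[0,s['fy'],s['cy']],[0,0,1]])
def ray(s,uv):
    x=cv2.undistortPoints(np.array([[uv]],float),K(s),s['dist_coeffs'])[0,0]
    R,c=cam(s); return c,R@np.array([x[0],x[1],1])
def onz(s,uv,z):
    c,d=ray(s,uv); return c+d*(z-c[2])/d[2]
def proj(s,X):
    R,c=cam(s); p,_=cv2.projectPoints((R.T@(np.array(X,float)-c)).reshape(1,3),np.zeros(3),np.zeros(3),K(s),s['dist_coeffs']); return p[0,0]
def snap(n,name):
    from cell import imaging,telemetry
    p=telemetry.get_tool_pos(),telemetry.get_tool_rot()
    s=imaging.snapshot(n); s['tool']=p
    pickle.dump(s,open(f'pics/{name}.pkl','wb')); cv2.imwrite(f'pics/{name}.png',s['image'][:,:,::-1]); return s
def crop(s,name,x0,x1,y0,y1,f):
    cv2.imwrite(f'pics/{name}.png',cv2.resize(s['image'][y0:y1,x0:x1,::-1],None,fx=f,fy=f,interpolation=cv2.INTER_CUBIC))
E
python3 - <<'E'
from h import *
w=pickle.load(open('pics/wrist0.pkl','rb'));s=pickle.load(open('pics/side0.pkl','rb'))
print('hole w',onz(w,(197,38),.076),'side',onz(s,(277,190),.076))
print('handle top',onz(s,(282,266),.07+.060),'collar',onz(s,(282,287),.075))
crop(s,'c1',200,360,150,350,3.7 and 3); crop(w,'c2',140,290,0,110,5)
E
```

```text
hole w [0.57882481 0.12930326 0.076     ] side [0.57954311 0.13251728 0.076     ]
handle top [ 0.49884058 -0.19741981  0.13      ] collar [ 0.49716594 -0.20220444  0.075     ]
```

View pics/c1.png

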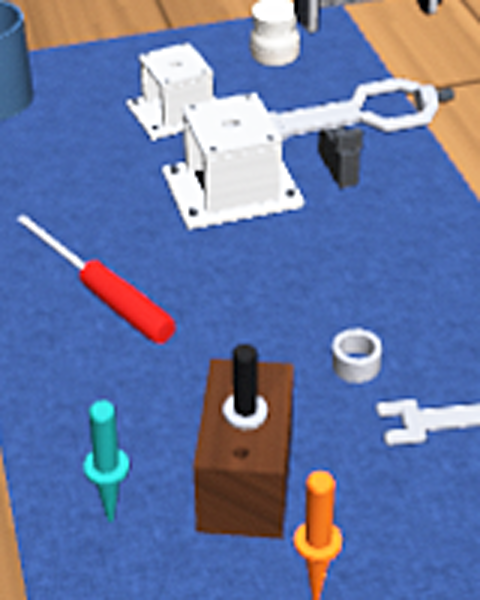

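View pics/c2.png

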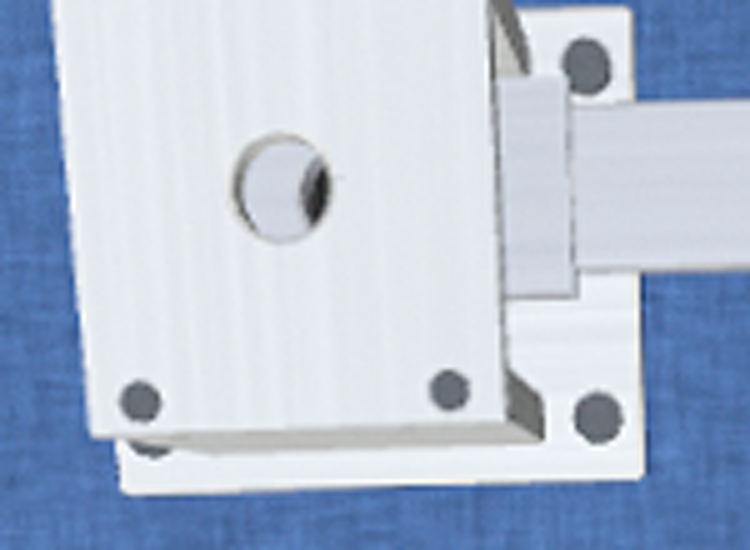

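```bash
python3 - <<'E'
from h import *
from cell import ctrl,telemetry
s=pickle.load(open('pics/side0.pkl','rb'))
print('orange top',onz(s,(306,309),.085),'teal',onz(s,(235,285),.085))
ctrl.reach([.579,.131,.23],[180,0,0]); w=snap('wrist','w1'); crop(w,'w1c',180,380,110,310,3.5 and 3); print(w['tool'])
ctrl.reach([.498,-.2,.23],[180,0,0]); w=snap('wrist','w2'); print(w['tool'])
snap('side','s2'); print(telemetry.get_t())
E
```

```text
orange top [ 0.52310831 -0.27708501  0.085     ] teal [ 0.4049739  -0.17955429  0.085     ]
(array([0.57876311, 0.1312909 , 0.23002073]), array([ 1.79961255e+02, -1.63598410e-02,  8.24041337e-02]))
(array([ 0.49893864, -0.19841827,  0.23000392]), array([-1.79950656e+02, -3.05798853e-02,  1.29341969e-01]))
2.2333
```

View pics/w1.png

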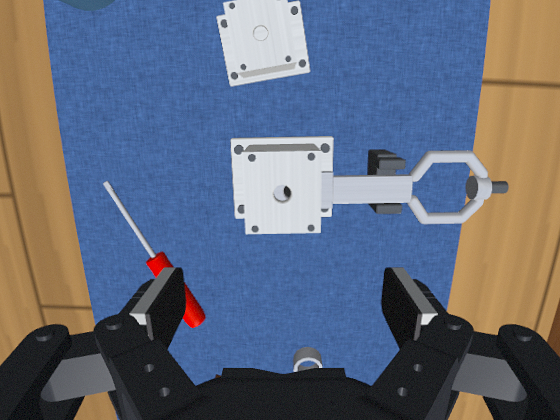

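View pics/w2.png

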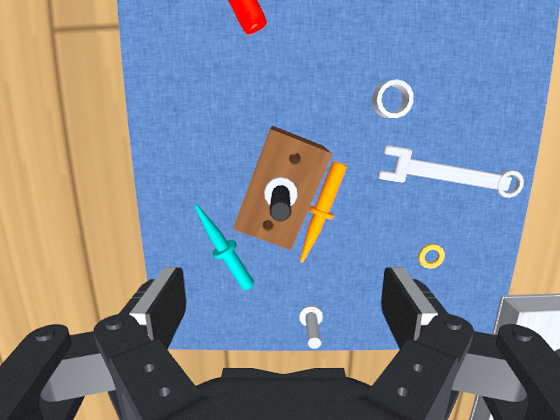

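The close view is consistent: the black drift stands in the block, with its collar at (280,194) and handle top near (280,212). The turquoise and orange look-alikes lie flat. The stand's hole is at (282,193) in w1, with a dark crescent on its +x side.

```bash
python3 - <<'E'
from h import *
a=pickle.load(open('pics/w1.pkl','rb'));b=pickle.load(open('pics/w2.pkl','rb'))
A=cv2.resize(a['image'][130:240,225:335,::-1],(550,550),interpolation=cv2.INTER_CUBIC)
cv2.imwrite('pics/w1c.png',cv2.resize(a['image'][175:210,265:300,::-1],(560,560),interpolation=cv2.INTER_NEAREST))
cv2.imwrite('pics/w2c.png',cv2.resize(b['image'][170:230,250:310,::-1],(600,600),interpolation=cv2.INTER_NEAREST))
print(onz(a,(282,193),.076))
c=[onz(a,p,.076)[:2] for p in [(251,157),(311,157),(255,228),(311,227)]]
print(c,np.mean(c,0)); 
E
```

```text
[0.57765001 0.13095298 0.076     ]
[array([0.55056737, 0.16330229]), array([0.60298857, 0.16333373]), array([0.55259949, 0.09757211]), array([0.60452415, 0.09858587])] [0.57766989 0.1306985 ]
```

View pics/w1c.png

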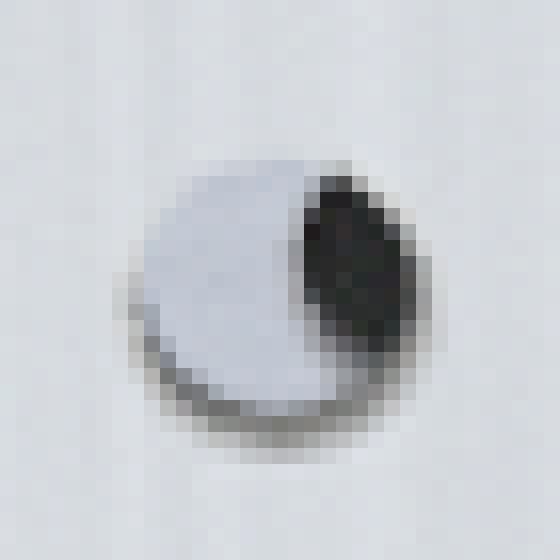

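View pics/w2c.png

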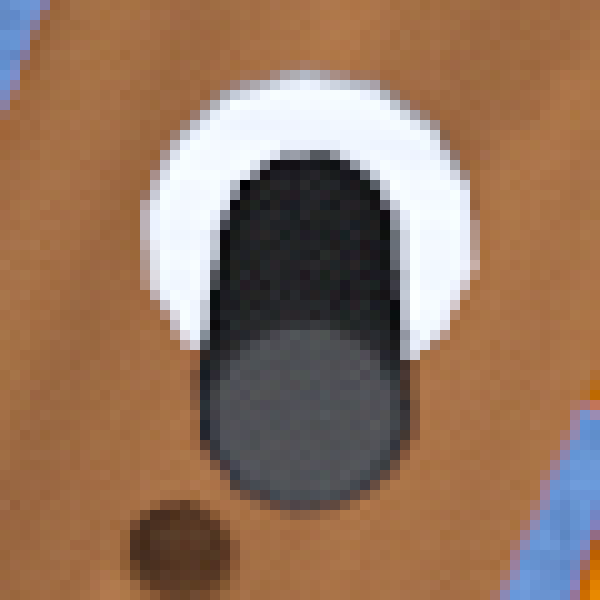

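```bash
python3 - <<'E'
from h import *
a=pickle.load(open('pics/w1.pkl','rb'));b=pickle.load(open('pics/w2.pkl','rb'))
w=pickle.load(open('pics/wrist0.pkl','rb'))
print('hole',onz(a,(282.0,193.6),.076),onz(w,(196.5,37),.076))
print('tongue edge',onz(a,(265+300/16-.5,191.5),.067))
t=onz(b,(280.0,211),.130);print('top',t)
print('handle diam',onz(b,(290.2,211),.13)-onz(b,(269.8,211),.13))
print('collar',onz(b,(280.4,193.5),.075),'far edge',onz(b,(280.4,176.7),.075))
E
```

```text
hole [0.57764994 0.13039801 0.076     ] [0.57845495 0.13007583 0.076     ]
tongue edge [0.57878317 0.13018827 0.067     ]
top [ 0.49649614 -0.19926255  0.13      ]
handle diam [1.52316506e-02 2.09988750e-05 0.00000000e+00]
collar [ 0.49641741 -0.19922445  0.075     ] far edge [ 0.49642612 -0.18384612  0.075     ]
```

```bash
python3 - <<'E'
from h import *
from cell import ctrl,telemetry,move_gripper
ctrl.line_to([.4965,-.199,.15],[180,0,0],vel=.15)
print(ctrl.line_to([.4965,-.199,.084],vel=.08,force_limit=8), telemetry.get_tool_pos())
f0=telemetry.get_ft_force(); move_gripper(0.0,90); print(f0,telemetry.get_ft_force(),telemetry.get_grip_width())
ctrl.line_to([.4965,-.199,.18],vel=.08)
ctrl.sleep(.3)
print(telemetry.get_ft_force(),telemetry.get_tool_pos(),telemetry.get_grip_width(),telemetry.get_t())
w=snap('wrist','w3'); snap('side','s3'); snap('scene','c3')
s=pickle.load(open('pics/s3.pkl','rb')); crop(s,'s3c',200,360,190,340,4)
E
```

```text
False [ 0.4970233  -0.1991997   0.08443433]
[-0.20356703 -0.30256688  0.48634299] [-0.70407354 -0.07864163  2.32902611] 0.18030296259326384
[ 0.77114034  0.4559638  -1.66282741] [ 0.49633239 -0.19895922  0.17969134] 0.17514621208913525 6.1917
```

View pics/s3c.png

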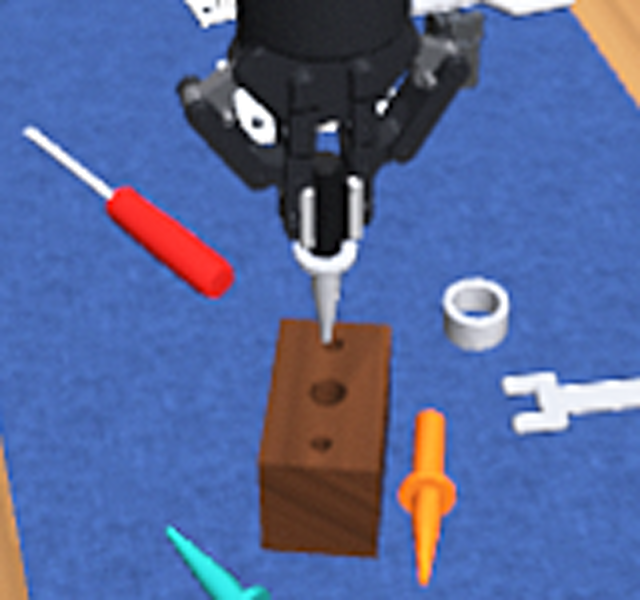

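View pics/w3.png

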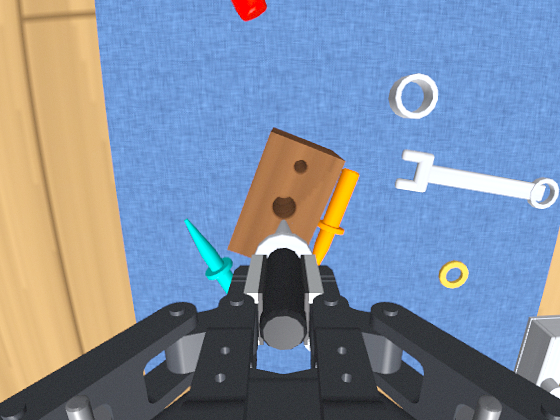

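```bash
python3 - <<'E'
from h import *
w=pickle.load(open('pics/w3.pkl','rb'));s=pickle.load(open('pics/s3.pkl','rb'))
p=np.array(w['tool'][0]);print(p,w['tool'][1])
for dz in (-.0724,-.0144,.0456): X=p+[0,0,dz]; print(dz,proj(w,X),proj(s,X))
cv2.imwrite('pics/w3c.png',cv2.resize(w['image'][205:275,248:318,::-1],(560,560),interpolation=cv2.INTER_NEAREST))
cv2.imwrite('pics/s3d.png',cv2.resize(s['image'][225:285,255:315,::-1],(600,600),interpolation=cv2.INTER_NEAREST))
E
```

```text
[ 0.49633239 -0.19895922  0.17969134] [-1.79994121e+02  3.42365741e-02  1.34895618e-03]
-0.0724 [283.4453504  221.55656112] [281.06376023 274.88480491]
-0.0144 [283.51762788 258.00164087] [280.86283301 253.64920463]
0.0456 [283.66377237 332.40599238] [280.63411899 229.5946334 ]
```

View pics/w3c.png

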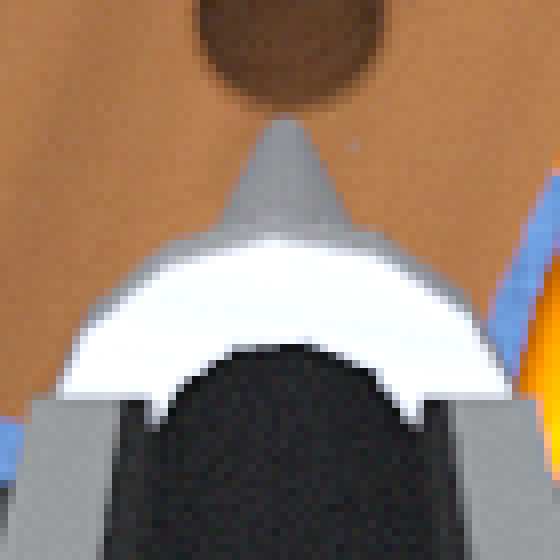

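View pics/s3d.png

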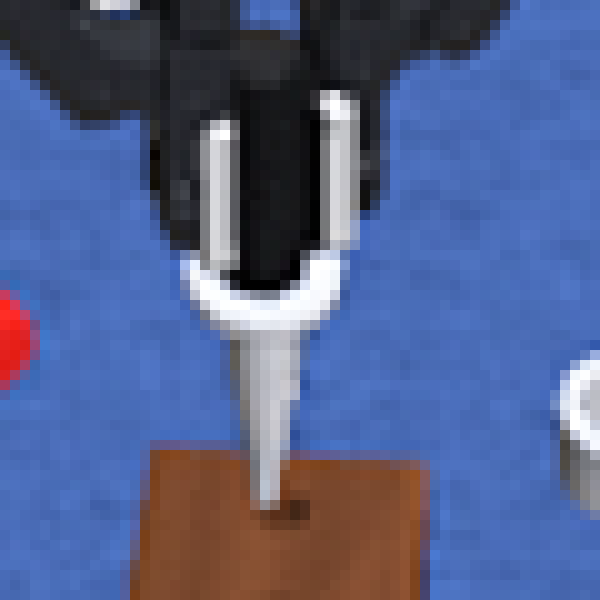

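The drift is held upright, and its tip projects where it should: predicted (283.4,221.6), seen at about (283.3,221). Next I carry it over the overlap on the +x side of the hole and feel downwards.

```bash
cat > ins.py <<'E'
from h import *
from cell import ctrl,telemetry,move_gripper
H=np.array([.578,.1303]); OFF=.0724
def r(d): return min(.0075,.002+.1375*max(d,0))
def xo(d): return min(.0047,.0082-r(d)-.0007)
def st(tag,f0):
    p=telemetry.get_tool_pos();f=telemetry.get_ft_force()-f0
    print(tag,'d=%.1f dx=%.2f dy=%.2f'%((.076-(p[2]-OFF))*1e3,(p[0]-H[0])*1e3,(p[1]-H[1])*1e3),'F',np.round(f,1),'t%.1f'%telemetry.get_t()); return p,f
E
python3 - <<'E'
from ins import *
ctrl.line_to([.4965,-.199,.20],vel=.15)
ctrl.reach([H[0]+.0047,H[1],.20],[180,0,0])
ctrl.line_to([H[0]+.0047,H[1],OFF+.080],vel=.1)
ctrl.sleep(.4); f0=telemetry.get_ft_force(); np.save('f0.npy',f0); print(f0)
s=snap('wrist','w4'); snap('side','s4'); st('pre',f0)
for d in (.006,.010,.014):
    hit=ctrl.line_to([H[0]+xo(d),H[1],.076+OFF-d],vel=.02,force_limit=6)
    p,f=st(hit,f0)
    if hit: break
s=pickle.load(open('pics/s4.pkl','rb')); cv2.imwrite('pics/s4c.png',cv2.resize(s['image'][120:240,220:360,::-1],(700,600),interpolation=cv2.INTER_CUBIC))
E
```

```text
[-0.40873904  0.4862624  -1.81325463]
pre d=-4.2 dx=4.81 dy=0.07 F [-0.5 -0.2  0.2] t9.0
False d=6.1 dx=4.64 dy=-0.01 F [-0.2 -0.6  0.5] t9.7
False d=10.2 dx=3.95 dy=-0.04 F [ 1.  -0.5  0.2] t10.0
False d=14.2 dx=3.47 dy=-0.04 F [-0.1 -0.5  0.2] t10.4
```

View pics/s4c.png

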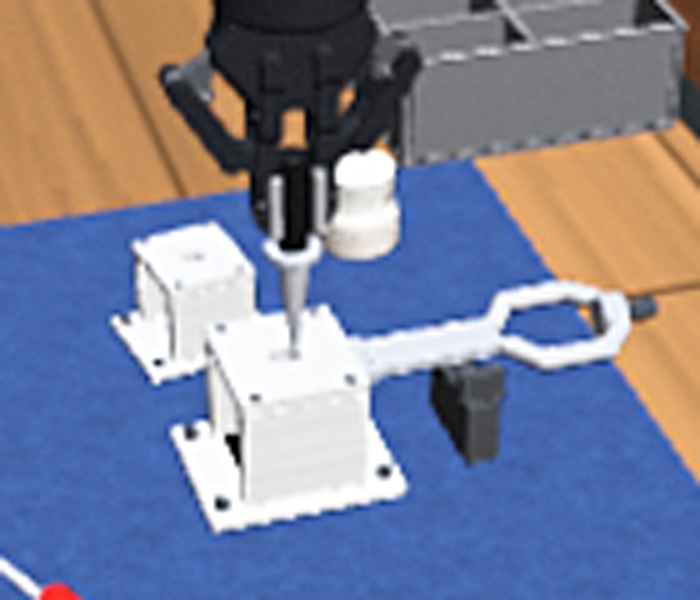

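View pics/w4.png

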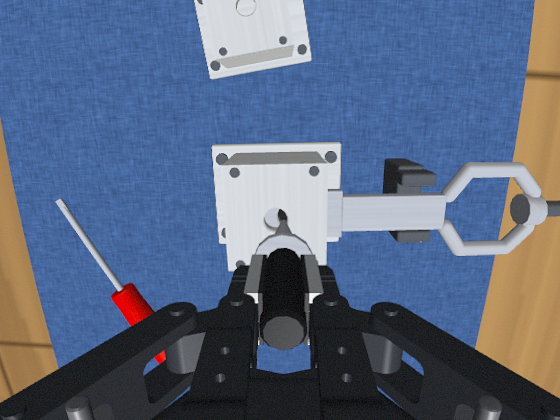

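The tip has dropped through both holes: it is 14 mm down with no contact force. I'll keep going in small steps, with lateral correction.

```bash
python3 - <<'E'
from ins import *
f0=np.load('f0.npy'); adj=np.zeros(2)
d=.014
while d<.0545:
    d+=.0025
    for k in range(3):
        hit=ctrl.line_to([H[0]+xo(d)+adj[0],H[1]+adj[1],.076+OFF-d],vel=.025,force_limit=14)
        p,f=st((round(d*1e3,1),hit),f0)
        if f[0]<-5: adj[0]-=.0004
        if f[0]>14: adj[0]+=.0004
        if abs(f[1])>3: adj[1]+=np.sign(f[1])*.0004
        if f[2]>22: break
        if not hit: break
    if f[2]>22 or hit: print('stop'); break
print(adj); np.save('adj.npy',adj); snap('side','s5')
E
```

```text
(16.5, False) d=16.5 dx=3.45 dy=0.02 F [1.4 0.4 0.4] t10.6
(19.0, False) d=18.9 dx=3.46 dy=0.08 F [1.5 0.2 0.5] t10.9
(21.5, False) d=20.9 dx=3.41 dy=0.23 F [1.7 0.  2.7] t11.1
(24.0, False) d=23.1 dx=3.14 dy=0.37 F [ 1.4 -0.8  5.5] t11.4
(26.5, False) d=25.8 dx=2.71 dy=0.44 F [1.9 0.5 5.9] t11.6
(29.0, False) d=28.6 dx=2.32 dy=0.36 F [ 2.3 -0.4  4.5] t11.9
(31.5, False) d=31.3 dx=1.85 dy=0.31 F [3.5 0.6 4.4] t12.1
(34.0, False) d=34.0 dx=1.42 dy=0.24 F [4.5 0.5 4.4] t12.4
(36.5, False) d=36.5 dx=1.02 dy=0.24 F [4.7 0.8 3.6] t12.6
(39.0, False) d=39.0 dx=0.59 dy=0.16 F [5.2 1.7 3.1] t12.9
(41.5, False) d=41.7 dx=0.27 dy=0.15 F [5.3 1.5 3. ] t13.1
(44.0, False) d=44.3 dx=0.23 dy=0.12 F [6.2 1.7 3. ] t13.4
(46.5, False) d=47.0 dx=0.19 dy=0.19 F [5.9 1.2 3.2] t13.6
(49.0, False) d=49.8 dx=0.14 dy=0.12 F [7.3 1.1 1.6] t13.9
(51.5, False) d=52.5 dx=0.05 dy=0.14 F [6.6 2.  0.8] t14.1
(54.0, False) d=55.0 dx=-0.02 dy=0.12 F [6.4 0.8 0.9] t14.4
(56.5, False) d=57.6 dx=-0.08 dy=0.08 F [6.8 1.5 0.6] t14.6
[0. 0.]
```

```bash
python3 - <<'E'
from ins import *
f0=np.load('f0.npy')
print(ctrl.line_to([H[0],H[1],.076+OFF-.063],vel=.01,force_limit=12)); p,f=st('pressed',f0)
ctrl.line_to([p[0],p[1],p[2]],vel=.02); ctrl.sleep(.3); st('held',f0)
s=snap('side','s6'); cv2.imwrite('pics/s6c.png',cv2.resize(s['image'][120:240,220:360,::-1],(700,600),interpolation=cv2.INTER_CUBIC))
snap('wrist','w6')
E
```

```text
True
pressed d=58.0 dx=0.16 dy=0.21 F [-0.2  0.3  4.9] t15.0
held d=57.9 dx=0.01 dy=0.21 F [ 1.6 -0.1  7.3] t15.8
```

View pics/s6c.png

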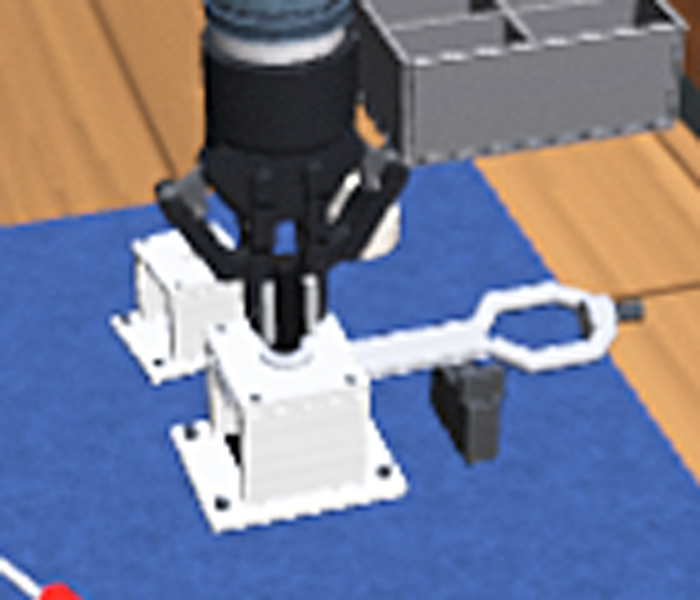

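View pics/w6.png

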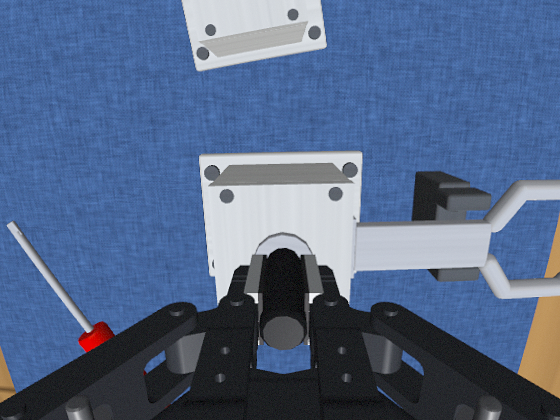

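The collar looks seated: the 58.0 mm depth matches the geometry, and the yoke arm has moved towards the stand. I'll release the drift and look at it.

```bash
python3 - <<'E'
from ins import *
move_gripper(0.6); p=telemetry.get_tool_pos()
ctrl.line_to([p[0],p[1],.23],[180,0,0],vel=.1); ctrl.sleep(.3)
w=snap('wrist','w7'); s=snap('side','s7'); snap('scene','c7'); print(telemetry.get_t(),telemetry.get_ft_force(),w['tool'])
cv2.imwrite('pics/s7c.png',cv2.resize(s['image'][140:240,240:360,::-1],(720,600),interpolation=cv2.INTER_CUBIC))
cv2.imwrite('pics/w7c.png',cv2.resize(w['image'][120:240,215:345,::-1],(650,600),interpolation=cv2.INTER_NEAREST))
for z in (.081,.141): print(z,proj(w,[*H,z]),proj(s,[*H,z]))
E
```

```text
18.2917 [ 0.19684179 -0.01964362  0.07198822] (array([0.57730665, 0.13023209, 0.22967371]), array([1.79991939e+02, 3.20624689e-02, 4.82102122e-03]))
0.081 [284.16917178 194.07473414] [276.64066045 189.00508684]
0.141 [284.39784557 214.20836819] [276.33427727 169.80710334]
```

View pics/s7c.png

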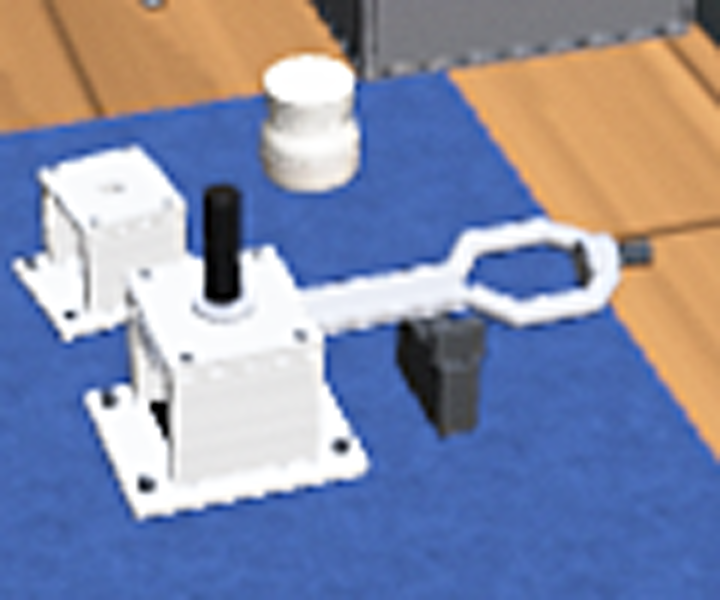

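View pics/w7c.png

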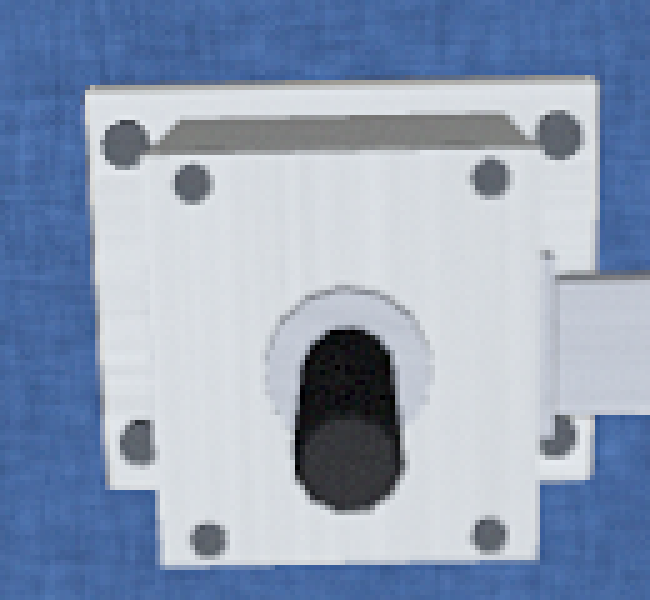

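View pics/w7.png

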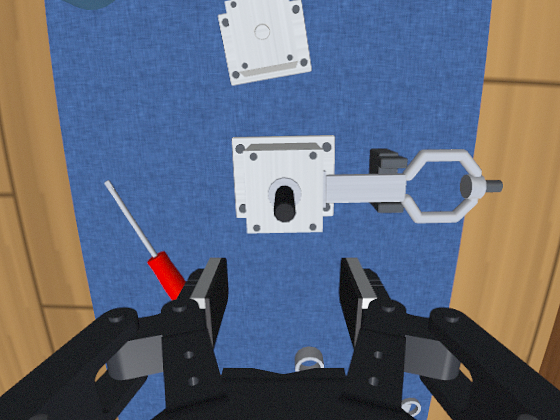

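```bash
python3 - <<'E'
from ins import *
w=pickle.load(open('pics/w7.pkl','rb'));s=pickle.load(open('pics/s7.pkl','rb'));a=pickle.load(open('pics/w1.pkl','rb'))
print(proj(w,[*H,.136]),proj(s,[*H,.136]))
print('yoke stirrup pin shift', onz(w,(470,187),.06)-onz(a,(475,188),.06), onz(w,(405,187),.065)-onz(a,(411.5,187),.065))
ctrl.sign_off(); print(telemetry.get_t())
E
```

```text
[284.37474073 212.17159362] [276.36060813 171.45601482]
yoke stirrup pin shift [-0.00712851 -0.00014647  0.        ] [-0.00797883 -0.00105522  0.        ]
the job is handed in; nothing more can be done
the job is handed in; nothing more can be done
```

The drift is standing fully home in the stand's hole, released, and I've handed the job in; the system gives no verdict. I lifted it out of the block and felt the tip down on the +x side of the hole, where the crescent showed. It dropped through both holes without touching, and the taper drew the yoke into line.

**Forces:** the highest logged at the wrist was about 7 N sideways and 7 N downward. The last push stopped itself at its 12 N limit. The contact forces on the stand and yoke themselves can't be read, only the wrist force.

**Last checks:**
- **Depth:** it stopped 58.0 mm below the plate face, which is where the collar should meet the plate.
- **Upright and centred:** the top of the handle appears within about 1 pixel of where an upright, centred drift would be, in both the wrist and side views.
- **Yoke:** it shifted by about 7 to 8 mm towards −x, judged by eye from the pictures. That is above the 6 mm needed but only good to about 1 mm, and less than the full 9 to 10 mm offset; the loose fit of the pin allows for this.
- **Hand:** it is clear above the drift with almost no force on it.

None of the checks failed. I saw no bystander moved, but I didn't measure their positions at the end.

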